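# Load the light stage and set its dimmer lever

## Robot

A 7-joint arm with a two-finger parallel gripper is mounted at the origin on the work surface. World frame = base frame: x ahead of the robot, y to its left, z up, the work surface at z = 0. Lengths are in m, angles in degrees, forces in N, time in s.
With the tool pointing down it reaches from about 0.35 to 0.9 m from the base axis. Payload 19.9 kg.
Tool frame: the origin (TCP) lies midway between the tips of the shut fingers; the grasp point (between the pads) lies 19 mm behind it (grasp_offset is the distance from the TCP to the grasp point, in m); z points along the fingers, y is the line along which they close (so a half turn about z gives the same grasp; the last joint's range is limited). The gripper opens to 94 mm and grips with 3 to 60 N. Pads are 16 mm wide; open, the fingers measure 119 mm over their backs; the gripper's body (75 mm by 177 mm) begins 78 mm behind the grasp point.
Start: joints at [66.721, 23.915, -0.59, 92.452, 0.269, 63.638, -3.037], TCP at [0.223, -0.584, 0.173] pointing down, gripper open.
Joint ranges: [-161.28, 161.28], [-22.2, 115.67], [-73.04, 71.86], [3.21, 147.25], [-68.34, 248.33], [10.77, 114.83], [-161.83, 161.83]. Speed limits (degrees/s): [108.29, 108.29, 136.94, 136.94, 172.46, 172.46, 172.46].

## Interface

Orientations are given as a 3x3 rotation matrix whose columns are the frame's x, y, z axes.
In Python, from rig import observe, get_image, get_calibration, sign_off, grasp_offset gives the robot as it stands.
- The arm moves only by the shell command python3 -m jog 'ROWS' [OPENING]. ROWS is a JSON object of lists of equal length, an entry for each row: "linear": the shift along the world's x, y, z as a fraction of full scale, a list of three; "roll": the turn about the world's z as a fraction of full scale. In form: {"linear": [[dx, dy, dz], ...], "roll": [roll, ...]}. A call has 1 to 12 rows; each row is the pose to reach, as a shift and turn from the pose commanded when the call began, turning the shorter way round; what a row does not reach only later rows make up. Full scale, the value 1, is 0.1 m for a shift and pi rad for a turn. A row lasts 1/8 s, in which the tool goes at most 62.5 mm and 10.7 degrees, less where a joint would pass 70% of its speed; a pose out of reach is approached as far as the arm can. A call with a number of a shift or a turn outside -1 to 1 is refused whole. A call with a gripper value outside its range is refused whole. OPENING is the opening, from 0 (shut) to 1 (fully open), set as the call begins (- or left out, the last holds). The fingers move at their own pace and stop on an object; the grip force is fixed at half the most. Time passes only in rows, so rows that repeat a pose let the fingers close. It gives the time, the measured TCP pose, the force, the opening and the grip force at its end, in the units of the state.
- observe(): the state, without advancing time (a new reading comes with each control period).
- get_image(name): name is "scene" or "top" or "wrist"; returns the picture (384x512x3 uint8, red, green, blue); there is no depth.
- get_calibration(name): a dict with "camera_matrix" (3x3 intrinsics, pixels), "rvec" (rotation vector, rad) and "tvec" (3), from world to camera coordinates, as OpenCV has them. Camera axes: x right, y down, z forward; pixel columns grow to the right and rows downward; lengths in m; the calibration is good to about 2 mm. A picture is of the moment at which its call begins: read the wrist's pose just before it. get_calibration takes no time and is no camera call; for the wrist camera it gives the pose at the moment of the call.
- sign_off(): hands the job in; it is judged then, once.
The state is a dict: "clock": time; "q": joint angles; "qd": joint speeds; "joint_torque": joint torques, N m; "tcp_pos": TCP position; "tool_rot": TCP orientation; "ft_force": force on the tool from outside, world axes, zero at the start; "wrist_torque": the same for the moment, N m; "width": finger opening in m; "grip_force": force on a finger pad.
Only numpy, scipy, OpenCV 4.12 (cv2) and the standard library are available. Lean on these libraries where they do the work, as an engineer would, in place of code of your own. Each camera call takes 0.05 s, during which the arm holds its last target. There are 200 camera calls.

## Task

First set the dish carrier down on the light stage, flat and square against the dark steel rear rail and midway between the two blue end stops, keeping it upright all the way. Then set the dimmer lever so that, once you have let go and it has sprung back, it stands in line with the green marker on the scale. Leave the bottle and the beaker where they are.

Things in the scene. Friction and masses are not known exactly. Their poses are not given: they have to be found in the camera images.
- dish_carrier: Loose blue tray, 60 (x) x 150 (y) x 10 mm, 175 to 350 g, with two clear culture dishes fixed on it (50 mm wide, tops 23 mm above its underside) at y = +48 and -48 mm. Between them stands an orange grip plate, 12 mm thick (x), 32 mm long (y), top 60 mm above the underside. Origin: centre of the underside; z up. Symmetric: either way round is right.
- stage_seat (a point): Where the carrier's origin belongs: point on the light stage's top face, midway between the blue end stops and 30 mm in front of the rear rail, so that the carrier's long side touches the rail. x points to the rail, y along it, z up.
- light_stage: White fixed stage, 110 (x) x 240 (y) mm, may be turned a little; lit top 30 mm above the bench. Origin: centre of its underside. Dark steel rear rail on its +x side (away from the robot), 160 mm long (y), 12 mm thick, 14 mm high above the top, front face at x = +37 mm. Two blue end stops, same height, inner faces at y = +92 and -92 mm: 17 mm spare at each end of the carrier.
- lever_pivot (a point): Middle of the dimmer lever's level hinge axis, 90 mm above the bench. y: hinge axis; z: up; x: the way the lever swings forward (away from the robot). It belongs to a fixed grey console, 170 (x) x 110 (y) x 50 mm high, may be turned a little. Two white scale discs (radius 85 mm, 4 mm thick) are centred on the axis at y = +34 and -34 mm.
- dimmer_lever: 14 mm steel rod, red knob. Origin on the hinge axis, z along the rod to the knob, y the hinge axis. Starts 0.7 to 0.9 rad to -x; range 1.1 either way. A spring joins it to a stiff, weighted shaft: it takes 1 to 6 N at the knob; let go, it springs back the way it came, then stays. Seen from the hand this varies: 0.25 to 0.45 rad after the long way forward, 0.1 to 0.35 after short moves.
- lever_knob (a point): Centre of the red barrel knob on the lever, 140 mm from the hinge axis: a cylinder 32 mm in diameter and 44 mm long, its length along the hinge axis (y). It can be pinched on its two flat ends from above.
- green_marker: Two green tabs on the rims of the two scale discs, one each side of the lever, 74 to 108 mm from the hinge axis. Origin: middle of the hinge axis; z points from there through the tabs: the direction in which the lever must stand. Fixed during a run, between 0.25 rad to -x and 0.4 rad to +x of upright. Only a mark: it cannot be felt.
- rinse_bottle: White bottle, 44 mm wide, 100 mm tall, blue cap; loose, stands between the stage and the console. Origin under its centre. To be left alone.
- beaker: Clear beaker, 90 mm wide, 110 mm tall, loose. Origin under its centre. To be left alone.
Mind the look-alikes: they are no part of the job. There is more than one size of the dish_carrier; the job needs the smaller. What is shaped like the part that bears lever_pivot but brown is not meant.

How it is judged (in metres and radians):
On the way, in this order (a step that is already met when the one before it is completed fails the run):
1. the dish carrier stands on the light stage, against the rail, centred and let go (x of dish_carrier in the frame of stage_seat between -0.003 and 0.003 m and y of dish_carrier in the frame of stage_seat between -0.006 and 0.006 m and z of dish_carrier in the frame of stage_seat between -0.003 and 0.003 m and angle between the x axis of dish_carrier and the x axis of stage_seat, either way round below 0.06 rad and angle between dish_carrier's own z axis and vertical below 0.06 rad and contact force between the fingers and dish_carrier below 0.1 N), for 0.2 s.
2. the lever, let go, stands in line with the green marker (angle between the z axis of dimmer_lever and the z axis of green_marker, either way round below 0.06 rad and contact force between the fingers and dimmer_lever below 0.1 N and angular speed of dimmer_lever below 0.1 rad/s), for 0.2 s.
At the end, for the whole second after the job is handed in: The carrier lies flat on the light stage within 3 mm of touching the rail and 6 mm of midway between the end stops, square within 0.06 rad; the released lever rests within 0.06 rad (3.4 degrees) of the green marker's direction (all of step 1 and all of step 2 and linear speed of dish_carrier below 0.01 m/s).
It fails at once if the dish carrier is tipped by more than 0.4 rad (angle between dish_carrier's own z axis and vertical above 0.4 rad).
It fails at once if the bottle or the beaker is moved by more than 25 mm (distance of any of rinse_bottle, beaker from where it was at the start of the episode above 0.025 m).
It also fails if it takes over 72 s, if anything falls off the work surface, if the arm or the gripper's body presses on something with over 40 N, if the wrist force passes 120 N, or if a joint passes its speed limit or range.

## Working session

There is one attempt and no reset: what is moved stays moved. The work goes in short steps, Python scripts to look and compute and a shell command to move; the robot and the scene stay as the last step left them, time stands still between calls to the robot, and variables do not carry over. Pictures are saved under pics/ and viewed, at most 10 in all, crops included, and the job is handed in when it is done.

```bash
mkdir -p pics; ls; cat > h.py <<'E'
import numpy as np, cv2
from rig import *
def save(n,f,img=None):
    im=get_image(n) if img is None else img
    cv2.imwrite(f'pics/{f}.png',im[:,:,::-1]); return im
def ray(c,uv):
    K,r,t=np.array(c['camera_matrix']),np.array(c['rvec'],float),np.array(c['tvec'],float).ravel()
    R=cv2.Rodrigues(r)[0]; p=cv2.undistortPoints(np.array(uv,float).reshape(-1,1,2),K,None).reshape(-1,2)
    d=np.c_[p,np.ones(len(p))]@R; return -R.T@t,d
def onz(c,uv,z):
    o,d=ray(c,uv); return o+d*((z-o[2])/d[:,2])[:,None]
def proj(c,P):
    return cv2.projectPoints(np.array(P,float).reshape(-1,3),np.array(c['rvec'],float),np.array(c['tvec'],float),np.array(c['camera_matrix']),None)[0].reshape(-1,2)
E
python3 - <<'E'
from h import *
a=save('scene','s0');b=save('top','t0')
np.savez('i0.npz',a=a,b=b)
print(grasp_offset,observe()['tcp_pos'],observe()['tool_rot'])
for n in('scene','top','wrist'):
    c=get_calibration(n);print(n,c, ray(c,[[256,192]]))
E
```

```text
pics
0.0188 [ 0.22280886 -0.58354008  0.1724934 ] [[ 9.34187106e-01  3.56783159e-01 -4.77190269e-04]
 [ 3.56783466e-01 -9.34186596e-01  9.81286999e-04]
 [-9.56780773e-05 -1.08695926e-03 -9.99999405e-01]]
scene {'camera_matrix': array([[428.40065231,   0.        , 253.42360367],
       [  0.        , 428.40065231, 192.06206223],
       [  0.        ,   0.        ,   1.        ]]), 'rvec': array([ 1.34226174,  2.06135702, -1.03372922]), 'tvec': array([ 0.13724927, -0.12726867,  1.96932513])} (array([1.54651458, 0.56764894, 1.09514542]), array([[-0.72310712, -0.33092009, -0.60633669]]))
top {'camera_matrix': array([[451.50794391,   0.        , 252.37280043],
       [  0.        , 451.50794391, 195.83264493],
       [  0.        ,   0.        ,   1.        ]]), 'rvec': array([ 2.17656378, -2.2025849 ,  0.09536849]), 'tvec': array([0.06525824, 0.48470652, 1.42425017])} (array([0.37848545, 0.0784805 , 1.45543024]), array([[ 0.08254745, -0.02129713, -0.99642809]]))
wrist {'camera_matrix': array([[264.85417578,   0.        , 256.95801732],
       [  0.        , 264.85417578, 190.76524819],
       [  0.        ,   0.        ,   1.        ]]), 'rvec': array([-2.38932484,  1.64474952,  0.23340642]), 'tvec': array([-0.62479623, -0.0280128 ,  0.39224079])} (array([ 0.29972175, -0.5544374 ,  0.38441375]), array([[-0.26510875, -0.09715798, -0.95932919]]))
```

View pics/s0.png

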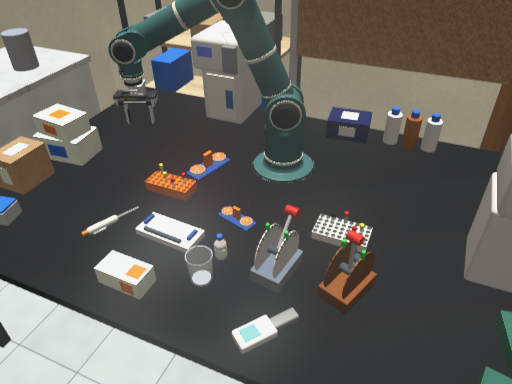

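View pics/t0.png

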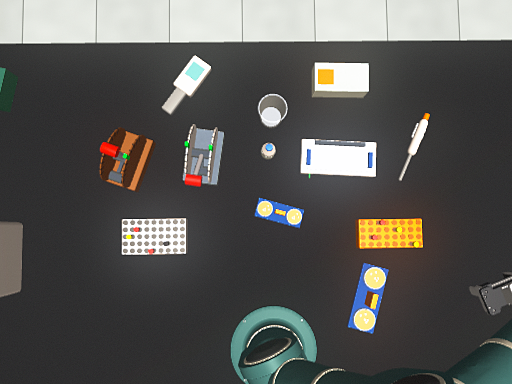

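The scene picture shows grey console (277,262) and brown one (347,285), small carrier (237,217) and large one (208,165), bottle (220,247), beaker (200,265).

Look-alikes in the top view:
- Carriers: small blue at (280,212), large blue at (369,298). I choose the smaller.
- Consoles: grey at (203,155), brown at (126,160). I choose the grey.

Next I check these in one close crop and measure them.

```bash
python3 - <<'E'
from h import *
z=np.load('i0.npz');b=z['b'];a=z['a'];c=get_calibration('top')
m=np.hstack([cv2.resize(b[110:235,175:295],None,fx=3.3,fy=3.3,interpolation=cv2.INTER_CUBIC),cv2.resize(b[110:235,290:410],None,fx=3.3,fy=3.3,interpolation=cv2.INTER_CUBIC)])
print(m.shape);save('x','crop0',m)
hsv=cv2.cvtColor(b,cv2.COLOR_RGB2HSV)
blue=cv2.inRange(hsv,(100,120,60),(125,255,255))
blue=cv2.morphologyEx(blue,cv2.MORPH_CLOSE,np.ones((3,3)))
for k in cv2.findContours(blue,0,1)[0]:
    if cv2.contourArea(k)>20:
        P=onz(c,k[:,0,:],0.01)[:,:2]; r=cv2.minAreaRect((P*1000).astype(np.float32)); bx=cv2.boundingRect(k);print('blue',bx,r)
        print('   at .044',onz(c,[[bx[0]+(bx[2]-1)/2,bx[1]+(bx[3]-1)/2]],.044))
org=cv2.inRange(hsv,(8,150,100),(22,255,255));org[:,:265]=0;org[:,300:]=0;org[:195]=0;org[230:]=0
for k in cv2.findContours(org,0,1)[0]:
    if cv2.contourArea(k)>5: M=cv2.moments(k);print('org',cv2.boundingRect(k),onz(c,[[M['m10']/M['m00'],M['m01']/M['m00']]],.06))
wh=cv2.inRange(hsv,(0,0,200),(179,40,255));wh[:,:298]=0;wh[:,380:]=0;wh[:136]=0;wh[182:]=0
k=np.vstack([k for k in cv2.findContours(wh,0,1)[0] if cv2.contourArea(k)>20])
P=onz(c,k[:,0,:],0.03)[:,:2];print('stage',cv2.minAreaRect((P*1000).astype(np.float32)))
E
```

```text
(412, 792, 3)
blue (347, 263, 42, 67) ((158.45196533203125, -301.46343994140625), (84.39459228515625, 209.30307006835938), 73.87157440185547)
   at .044 [[ 0.16871306 -0.29247401  0.044     ]]
blue (254, 197, 50, 31) ((431.6112976074219, -24.498031616210938), (151.60723876953125, 62.48045349121094), 74.04678344726562)
   at .044 [[ 0.43183135 -0.02128067  0.044     ]]
blue (368, 152, 4, 16) ((599.7202758789062, -321.586181640625), (9.759576797485352, 49.04316329956055), 88.17027282714844)
   at .044 [[ 0.59452039 -0.31217996  0.044     ]]
blue (307, 149, 4, 16) ((611.5768432617188, -123.84220886230469), (9.735005378723145, 49.036746978759766), 88.77677917480469)
   at .044 [[ 0.60609872 -0.11907784  0.044     ]]
blue (266, 144, 6, 7) ((643.9713134765625, 5.212207794189453), (16.20366096496582, 19.684249877929688), 89.1642837524414)
   at .044 [[0.63772123 0.00693891 0.044     ]]
stage ((604.8326416015625, -216.21937561035156), (238.20443725585938, 110.46405029296875), 86.58851623535156)
```

View pics/crop0.png

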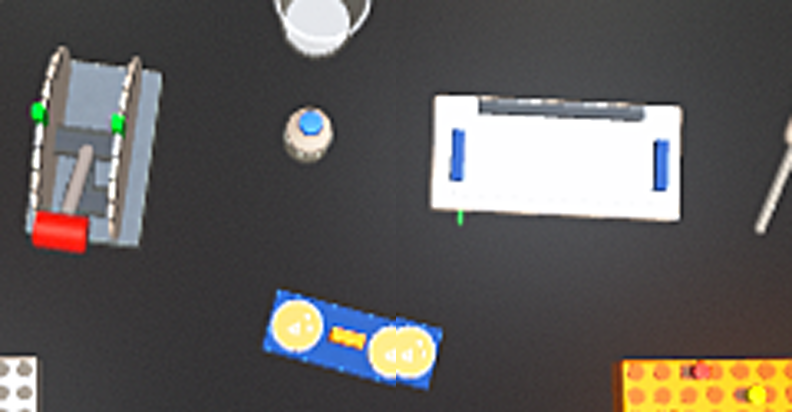

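The crop confirms the small carrier, with its orange plate centred near crop (348,338), and it measures 151x62 mm. It also shows the grey console with green tabs (38,113) and (118,122), and the stage with its rail on the far side. I'll head over the carrier, turning +53° on the way.

```bash
python3 -m jog '{"linear":[[0.5,0.5,0.1],[1,1,0.2],[1,1,0.2]],"roll":[0.05,0.1,0.15]}' 1
python3 -m jog '{"linear":[[0.5,0.5,0],[1,1,0],[1,1,0]],"roll":[0.05,0.1,0.145]}'
python3 -m jog '{"linear":[[0,0.5,0],[0,1,0]],"roll":[0,0]}'
python3 -m jog '{"linear":[[0,0.5,0],[0,1,0]],"roll":[0,0]}'
python3 -m jog '{"linear":[[0,0.5,0],[0,1,0],[0,1,0]],"roll":[0,0,0]}'
python3 -m jog '{"linear":[[0,0.3,0],[0.1,0.6,0],[0.1,0.6,0],[0.1,0.6,0]],"roll":[0,0,0,0]}'
python3 - <<'E'
from h import *
o=observe();print(o['tcp_pos'],o['tool_rot'],o['q'])
c=get_calibration('wrist');w=save('wrist','w1');np.save('w1.npy',w)
hsv=cv2.cvtColor(w,cv2.COLOR_RGB2HSV)
blue=cv2.inRange(hsv,(100,120,50),(125,255,255))
k=max(cv2.findContours(cv2.morphologyEx(blue,cv2.MORPH_CLOSE,np.ones((7,7))),0,1)[0],key=cv2.contourArea)
print('tray',cv2.boundingRect(k),cv2.minAreaRect((onz(c,k[:,0,:],.01)[:,:2]*1000).astype(np.float32)))
E
```

```text
clock: 0.48
tcp_pos: [0.3261, -0.4809, 0.1935]
tool_rot: [[0.663, 0.749, 0.001], [0.749, -0.663, 0.0], [0.001, 0.0, -1.0]]
ft_force: [-0.3, -1.4, -0.3]
width: 0.0936
grip_force: 0.0
clock: 0.85
tcp_pos: [0.4257, -0.3803, 0.193]
tool_rot: [[0.266, 0.964, 0.0], [0.964, -0.266, 0.001], [0.001, 0.0, -1.0]]
ft_force: [-0.7, -0.3, -0.3]
width: 0.094
grip_force: 0.0
clock: 1.1
tcp_pos: [0.4227, -0.2823, 0.1925]
tool_rot: [[0.276, 0.961, -0.001], [0.961, -0.276, 0.001], [0.0, -0.001, -1.0]]
ft_force: [0.6, 0.1, 0.9]
width: 0.0939
grip_force: 0.0
clock: 1.35
tcp_pos: [0.4226, -0.1822, 0.1929]
tool_rot: [[0.276, 0.961, -0.0], [0.961, -0.276, -0.0], [-0.0, -0.0, -1.0]]
ft_force: [1.0, -0.0, -0.1]
width: 0.0939
grip_force: 0.0
clock: 1.72
tcp_pos: [0.4229, -0.0809, 0.1932]
tool_rot: [[0.271, 0.963, 0.0], [0.963, -0.271, -0.0], [-0.0, 0.0, -1.0]]
ft_force: [0.2, -0.3, 0.2]
width: 0.0939
grip_force: 0.0
clock: 2.22
tcp_pos: [0.4328, -0.0248, 0.1928]
tool_rot: [[0.276, 0.961, -0.001], [0.961, -0.276, -0.0], [-0.0, -0.001, -1.0]]
ft_force: [0.6, -0.2, 0.6]
width: 0.0942
grip_force: 0.0
[ 0.43278106 -0.02478068  0.19282515] [[ 2.76377997e-01  9.61048835e-01 -5.82384614e-04]
 [ 9.61048989e-01 -2.76378070e-01 -4.72790625e-05]
 [-2.06395824e-04 -5.46633252e-04 -9.99999829e-01]] [ 30.69130341   4.10437579 -32.63143433 115.89117117   2.53820043
  60.70804989 -19.16125471]
tray (234, 119, 43, 99) ((430.95172119140625, -25.119529724121094), (151.20391845703125, 61.36749267578125), 74.04605865478516)
```

View pics/w1.png

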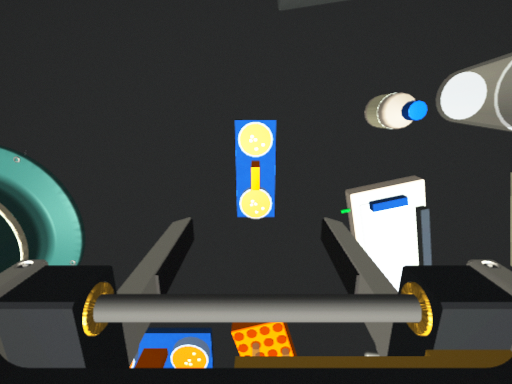

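The wrist view shows the carrier centred and square between the fingers, with its plate at (255,178). Both views agree on about (0.431,-0.025), yaw -16°. Now I descend and grip.

```bash
python3 -m jog '{"linear":[[0,0,-0.5],[-0.02,0,-1],[-0.02,0,-1]],"roll":[0,0,0]}'
python3 -m jog '{"linear":[[0,0,-0.3],[0,0,-0.66],[0,0,-0.66],[0,0,-0.66]],"roll":[0,0,0,0]}'
python3 -m jog '{"linear":[[0,0,0],[0,0,0],[0,0,0],[0,0,0],[0,0,0],[0,0,0]],"roll":[0,0,0,0,0,0]}' 0
python3 -m jog '{"linear":[[0,0,0.3],[0,0,0.6],[0,0,0.9],[0,0,0.9]],"roll":[0,0,0,0]}'
```

```text
clock: 2.65
tcp_pos: [0.4287, -0.0244, 0.091]
tool_rot: [[0.276, 0.961, -0.006], [0.961, -0.276, 0.001], [-0.0, -0.006, -1.0]]
ft_force: [0.7, -0.0, 0.7]
width: 0.0938
grip_force: 0.0
clock: 3.15
tcp_pos: [0.4322, -0.0242, 0.029]
tool_rot: [[0.276, 0.961, 0.002], [0.961, -0.276, -0.001], [-0.0, 0.002, -1.0]]
ft_force: [-0.2, 0.3, 0.1]
width: 0.094
grip_force: 0.0
clock: 3.9
tcp_pos: [0.4309, -0.0238, 0.027]
tool_rot: [[0.276, 0.961, -0.0], [0.961, -0.276, 0.0], [-0.0, -0.0, -1.0]]
ft_force: [0.7, -1.0, 0.6]
width: 0.0374
grip_force: 0.0
clock: 4.4
tcp_pos: [0.4321, -0.024, 0.1187]
tool_rot: [[0.276, 0.961, 0.003], [0.961, -0.276, -0.001], [-0.0, 0.003, -1.0]]
ft_force: [-0.1, 0.7, -0.6]
width: 0.0007
grip_force: 0.0
```

I lifted before the slow fingers had closed, so the plate was missed. I reopen, look again and retry.

```bash
python3 -m jog '{"linear":[[0,0,0.7],[0,0,0.75],[0,0,0.75],[0,0,0.75],[0,0,0.75],[0,0,0.75],[0,0,0.75],[0,0,0.75],[0,0,0.75],[0,0,0.75]],"roll":[0,0,0,0,0,0,0,0,0,0]}' 1
cat > tray.py <<'E'
from h import *
c=get_calibration('wrist');o=observe();w=get_image('wrist');np.save('w.npy',w)
hsv=cv2.cvtColor(w,cv2.COLOR_RGB2HSV)
blue=cv2.inRange(hsv,(100,120,50),(125,255,255));blue[230:]=0
for z in (.01,.04):
  for k in cv2.findContours(cv2.morphologyEx(blue,cv2.MORPH_CLOSE,np.ones((7,7))),0,1)[0]:
    if cv2.contourArea(k)>30: print(z,cv2.boundingRect(k),cv2.minAreaRect((onz(c,k[:,0,:],z)[:,:2]*1000).astype(np.float32)))
print(o['tcp_pos'],o['width'],o['ft_force'])
E
python3 tray.py
```

```text
clock: 5.65
tcp_pos: [0.4309, -0.0239, 0.192]
tool_rot: [[0.276, 0.961, -0.0], [0.961, -0.276, -0.0], [-0.0, -0.0, -1.0]]
ft_force: [0.4, 0.0, 0.3]
width: 0.0934
grip_force: 0.0
0.01 (371, 196, 38, 16) ((617.5882568359375, -132.82000732421875), (16.74663543701172, 57.73151779174805), 86.34119415283203)
0.01 (236, 120, 42, 98) ((430.9335632324219, -25.199142456054688), (149.49362182617188, 61.35914611816406), 74.03875732421875)
0.01 (404, 101, 26, 21) ((674.0811157226562, -4.915321350097656), (27.93250274658203, 35.167137145996094), 84.26756286621094)
0.04 (371, 196, 38, 16) ((605.158447265625, -118.55696868896484), (15.471375465393066, 53.33525848388672), 86.34117889404297)
0.04 (236, 120, 42, 98) ((432.7174987792969, -19.131431579589844), (138.10968017578125, 56.68662643432617), 74.03878784179688)
0.04 (404, 101, 26, 21) ((657.3494262695312, -0.3922243118286133), (25.805450439453125, 32.48917770385742), 84.26785278320312)
[ 0.43094535 -0.02386782  0.19202415] 0.09336830213025188 [0.37335046 0.04967744 0.34844019]
```

Carrier undisturbed. Down again, with a longer closing wait, then a small test lift.

```bash
python3 -m jog '{"linear":[[0,0,-0.5],[0,-0.01,-1],[0,-0.01,-1]],"roll":[0,0,0]}'
python3 -m jog '{"linear":[[0,0,-0.3],[0,0,-0.66],[0,0,-0.66],[0,0,-0.66]],"roll":[0,0,0,0]}'
python3 -m jog '{"linear":[[0,0,0],[0,0,0],[0,0,0],[0,0,0],[0,0,0],[0,0,0],[0,0,0],[0,0,0],[0,0,0],[0,0,0],[0,0,0],[0,0,0]],"roll":[0,0,0,0,0,0,0,0,0,0,0,0]}' 0
python3 -m jog '{"linear":[[0,0,0.05],[0,0,0.1],[0,0,0.1]],"roll":[0,0,0]}'
```

```text
clock: 6.08
tcp_pos: [0.4289, -0.0245, 0.0901]
tool_rot: [[0.275, 0.961, -0.005], [0.961, -0.275, 0.001], [-0.0, -0.006, -1.0]]
ft_force: [0.0, -0.3, 0.6]
width: 0.094
grip_force: 0.0
clock: 6.58
tcp_pos: [0.4322, -0.0249, 0.028]
tool_rot: [[0.276, 0.961, 0.002], [0.961, -0.276, -0.0], [0.0, 0.002, -1.0]]
ft_force: [-0.9, 0.4, 0.7]
width: 0.094
grip_force: 0.0
clock: 8.07
tcp_pos: [0.4309, -0.0248, 0.026]
tool_rot: [[0.276, 0.961, -0.0], [0.961, -0.276, -0.0], [-0.0, -0.0, -1.0]]
ft_force: [-2.9, 1.2, 0.9]
width: 0.011
grip_force: 30.0
clock: 8.45
tcp_pos: [0.4313, -0.025, 0.0365]
tool_rot: [[0.276, 0.961, 0.001], [0.961, -0.276, -0.0], [-0.0, 0.001, -1.0]]
ft_force: [0.3, -0.2, -2.4]
width: 0.0106
grip_force: 30.0
```

Gripped. I lift and carry it over the stage, staying about 12 mm in front of the rail.

```bash
python3 -m jog '{"linear":[[0,-0.1,0.4],[0,-0.4,0.8],[0,-0.7,0.9],[0,-1,0.9],[0,-1,0.9]],"roll":[0,0.02,0.04,0.07,0.07]}'
python3 -m jog '{"linear":[[0.3,-0.3,0],[0.6,-0.6,0],[0.9,-0.91,0],[0.9,-0.91,0]],"roll":[0,0,0,0]}'
python3 -m jog '{"linear":[[0.3,0,0],[0.6,0,0],[0.78,0,0],[0.78,0,0],[0.78,0,0],[0.78,0,0]],"roll":[0,0,0,0,0,0]}'
python3 - <<'E'
from h import *
w=get_image('wrist');t=get_image('top');np.savez('i1.npz',w=w,t=t)
m=np.hstack([cv2.resize(w[60:360,100:400],(400,400)),cv2.resize(t[110:210,290:390],(400,400),interpolation=cv2.INTER_CUBIC)])
save('x','m1',m)
E
```

```text
clock: 9.07
tcp_pos: [0.4307, -0.1268, 0.126]
tool_rot: [[0.062, 0.998, -0.0], [0.998, -0.062, -0.0], [-0.0, -0.0, -1.0]]
ft_force: [-0.9, 1.5, -3.2]
width: 0.0109
grip_force: 30.0
clock: 9.57
tcp_pos: [0.5221, -0.2169, 0.1252]
tool_rot: [[0.062, 0.998, -0.0], [0.998, -0.062, 0.001], [0.001, -0.0, -1.0]]
ft_force: [-0.7, 1.5, -2.6]
width: 0.0107
grip_force: 30.0
clock: 10.32
tcp_pos: [0.5983, -0.2158, 0.1262]
tool_rot: [[0.06, 0.998, -0.0], [0.998, -0.06, -0.0], [-0.0, -0.0, -1.0]]
ft_force: [-0.3, -0.0, -3.8]
width: 0.0108
grip_force: 30.0
```

View pics/m1.png

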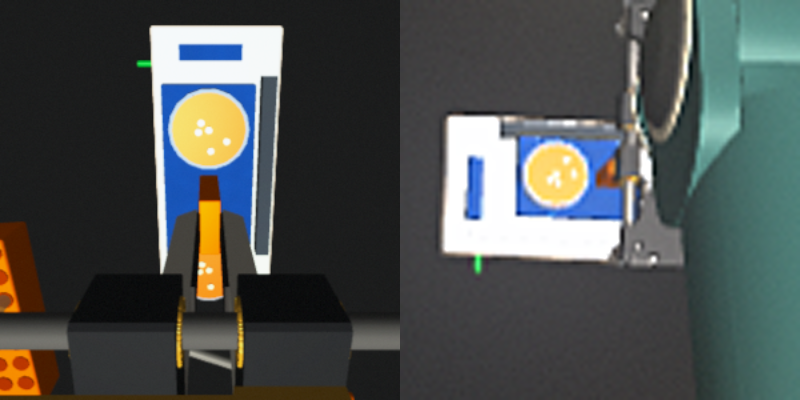

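The wrist crop (left) shows the carrier hovering parallel to the rail and clear of it, and the end stop at (210,52). I lower it and creep up to the rail.

```bash
python3 -m jog '{"linear":[[0,0,-0.3],[0,0,-0.6],[0,0,-0.68],[0,0,-0.68],[0,0,-0.68]],"roll":[0,0,0,0,0]}'
python3 -m jog '{"linear":[[0.04,0,0],[0.08,0,0],[0.1,0,0],[0.1,0,0]],"roll":[0,0,0,0]}'
python3 -m jog '{"linear":[[0.02,0,0],[0.02,0,0],[0.02,0,0]],"roll":[0,0,0]}'
```

```text
clock: 11.05
tcp_pos: [0.5996, -0.2161, 0.0593]
tool_rot: [[0.059, 0.998, 0.001], [0.998, -0.059, -0.001], [-0.001, 0.001, -1.0]]
ft_force: [0.4, 0.8, -2.5]
width: 0.0112
grip_force: 30.0
clock: 11.55
tcp_pos: [0.6091, -0.2158, 0.058]
tool_rot: [[0.059, 0.998, -0.0], [0.998, -0.059, 0.0], [0.0, -0.0, -1.0]]
ft_force: [-0.7, 0.3, -2.8]
width: 0.0108
grip_force: 30.0
clock: 11.92
tcp_pos: [0.611, -0.2159, 0.058]
tool_rot: [[0.059, 0.998, -0.0], [0.998, -0.059, -0.0], [-0.0, -0.0, -1.0]]
ft_force: [-0.6, -0.6, -2.9]
width: 0.0107
grip_force: 30.0
```

```bash
cat > gap.py <<'E'
from h import *
c=get_calibration('wrist');w=get_image('wrist');np.save('w2.npy',w)
hsv=cv2.cvtColor(w,cv2.COLOR_RGB2HSV)
blue=cv2.inRange(hsv,(100,120,50),(125,255,255));blue[250:]=0
for k in cv2.findContours(cv2.morphologyEx(blue,cv2.MORPH_CLOSE,np.ones((3,3))),0,1)[0]:
    if cv2.contourArea(k)>100: 
        print(cv2.boundingRect(k))
        for z in (.04,.044): r=cv2.minAreaRect((onz(c,k[:,0,:],z)[:,:2]*1000).astype(np.float32));print(z,r,cv2.boxPoints(r).round(1).tolist())
E
python3 gap.py
```

```text
(221, 123, 72, 125)
0.04 ((612.4702758789062, -199.55587768554688), (115.76419067382812, 60.43416213989258), 86.6435546875) [[578.9000244140625, -255.60000610351562], [639.2000122070312, -259.1000061035156], [646.0, -143.5], [585.7000122070312, -140.0]]
0.044 ((612.5452270507812, -198.4243927001953), (113.7502212524414, 59.3828125), 86.6435546875) [[579.5999755859375, -253.5], [638.9000244140625, -256.8999938964844], [645.5, -143.39999389648438], [586.2000122070312, -139.89999389648438]]
(211, 88, 62, 16)
0.04 ((605.2078247070312, -119.34664916992188), (11.576674461364746, 49.8028678894043), 86.61287689208984) [[580.0, -123.69999694824219], [629.7000122070312, -126.5999984741211], [630.4000244140625, -115.0], [580.7000122070312, -112.0999984741211]]
0.044 ((605.4090576171875, -119.61058044433594), (11.375280380249023, 48.93647766113281), 86.61290740966797) [[580.5999755859375, -123.80000305175781], [629.5, -126.69999694824219], [630.2000122070312, -115.4000015258789], [581.2999877929688, -112.5]]
```

The +y gap is about 15–16 mm against 17 nominal, so I nudge -1 mm in y and keep creeping to contact.

```bash
python3 -m jog '{"linear":[[0.01,-0.01,0],[0.015,-0.01,0],[0.015,-0.01,0]],"roll":[0,0,0]}'
python3 -m jog '{"linear":[[0.01,0,0],[0.015,0,0],[0.015,0,0]],"roll":[0,0,0]}'
```

```text
clock: 12.35
tcp_pos: [0.6123, -0.217, 0.058]
tool_rot: [[0.059, 0.998, -0.0], [0.998, -0.059, -0.0], [-0.0, -0.0, -1.0]]
ft_force: [-2.1, 0.1, -2.7]
width: 0.0108
grip_force: 30.0
clock: 12.72
tcp_pos: [0.6138, -0.2169, 0.058]
tool_rot: [[0.059, 0.998, -0.001], [0.998, -0.059, -0.0], [-0.0, -0.001, -1.0]]
ft_force: [-4.3, -0.9, 0.0]
width: 0.0106
grip_force: 30.3
```

```bash
python3 -m jog '{"linear":[[0,0,-0.01],[0,0,-0.02],[0,0,-0.02]],"roll":[0,0,0]}'
python3 gap.py
```

```text
clock: 13.1
tcp_pos: [0.6139, -0.2168, 0.0571]
tool_rot: [[0.059, 0.998, -0.0], [0.998, -0.059, -0.0], [-0.0, -0.0, -1.0]]
ft_force: [-12.1, 1.8, 17.3]
width: 0.0107
grip_force: 30.6
(218, 123, 72, 127)
0.04 ((612.9114990234375, -201.21063232421875), (117.4918441772461, 60.198944091796875), 86.57244110107422) [[579.4000244140625, -258.1000061035156], [639.4000244140625, -261.70001220703125], [646.5, -144.39999389648438], [586.4000244140625, -140.8000030517578]]
0.044 ((613.0311279296875, -200.06082153320312), (115.43936920166016, 59.14728546142578), 86.57245635986328) [[580.0999755859375, -255.89999389648438], [639.0999755859375, -259.3999938964844], [646.0, -144.1999969482422], [587.0, -140.6999969482422]]
(207, 87, 63, 16)
0.04 ((605.4017944335938, -119.44569396972656), (11.505513191223145, 50.28927993774414), 86.6120376586914) [[580.0, -123.69999694824219], [630.2000122070312, -126.69999694824219], [630.7999877929688, -115.19999694824219], [580.5999755859375, -112.19999694824219]]
0.044 ((605.6525268554688, -119.72427368164062), (11.30452823638916, 49.41082000732422), 86.61204528808594) [[580.7000122070312, -123.9000015258789], [630.0, -126.80000305175781], [630.5999755859375, -115.5], [581.2999877929688, -112.5999984741211]]
```

Seated: 12 N against the rail and 17 N on the stage. I release, rise and check.

```bash
python3 -m jog '{"linear":[[-0.01,0,0.01],[-0.01,0,0.01],[-0.01,0,0.01],[-0.01,0,0.01],[-0.01,0,0.01],[-0.01,0,0.01]],"roll":[0,0,0,0,0,0]}' 0.5
python3 -m jog '{"linear":[[0,0,0.3],[0,0,0.6],[0,0,1],[0,0,1]],"roll":[0,0,0,0]}'
python3 -m jog '{"linear":[[0,-0.4,0],[0,-0.8,0.4],[0,-0.8,0.4],[0,-0.8,0.4]],"roll":[0,0,0,0]}'
python3 gap.py
python3 - <<'E'
from h import *
w=np.load('w2.npy');save('x','w2',w[40:280,130:390].repeat(2,0).repeat(2,1))
E
```

```text
clock: 13.9
tcp_pos: [0.613, -0.2168, 0.057]
tool_rot: [[0.059, 0.998, 0.0], [0.998, -0.059, -0.0], [-0.0, 0.0, -1.0]]
ft_force: [1.0, -0.2, 0.4]
width: 0.0471
grip_force: 0.0
clock: 14.4
tcp_pos: [0.6145, -0.2172, 0.1601]
tool_rot: [[0.059, 0.998, 0.004], [0.998, -0.059, -0.002], [-0.001, 0.004, -1.0]]
ft_force: [-0.6, -0.2, -0.6]
width: 0.0468
grip_force: 0.0
clock: 14.9
tcp_pos: [0.6127, -0.2961, 0.196]
tool_rot: [[0.059, 0.998, -0.001], [0.998, -0.059, 0.001], [0.001, -0.001, -1.0]]
ft_force: [0.3, 0.7, 0.4]
width: 0.0472
grip_force: 0.0
(227, 184, 35, 8)
0.04 ((593.833251953125, -315.146484375), (10.465018272399902, 49.1890869140625), 86.64522552490234) [[569.0, -318.8999938964844], [618.0999755859375, -321.79998779296875], [618.7000122070312, -311.3999938964844], [569.5999755859375, -308.5]]
0.044 ((594.103759765625, -314.0565185546875), (10.351272583007812, 48.65435791015625), 86.64522552490234) [[569.5, -317.79998779296875], [618.0999755859375, -320.6000061035156], [618.7000122070312, -310.29998779296875], [570.0999755859375, -307.5]]
(0, 173, 34, 56)
0.04 ((260.7565307617187
[... 834 characters left out ...]
021484), 86.56285858154297) [[578.0, -287.70001220703125], [637.0999755859375, -291.20001220703125], [645.9000244140625, -145.60000610351562], [586.7999877929688, -142.0]]
(222, 29, 41, 13)
0.04 ((605.5137329101562, -119.98387145996094), (13.196996688842773, 49.58301544189453), 86.62631225585938) [[580.4000244140625, -125.0999984741211], [629.9000244140625, -128.0], [630.7000122070312, -114.9000015258789], [581.2000122070312, -111.9000015258789]]
0.044 ((605.6572875976562, -121.01543426513672), (13.053546905517578, 49.04405975341797), 86.62638092041016) [[580.7999877929688, -126.0999984741211], [629.7999877929688, -129.0], [630.5, -115.9000015258789], [581.5999755859375, -113.0999984741211]]
```

View pics/w2.png

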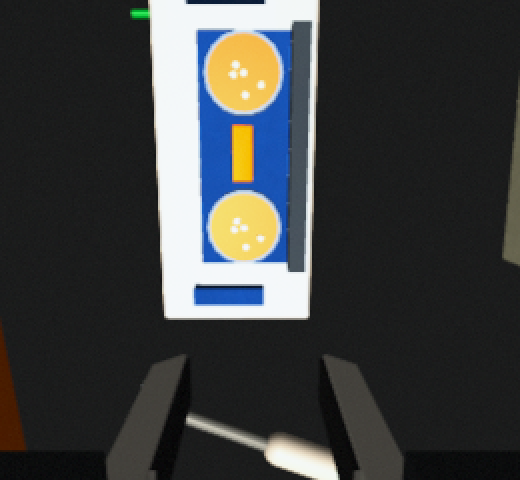

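The wrist crop shows the carrier flush with the rail (at 298,145) and centred. Its y is -216.6 mm against a stop midpoint of -216.6, and it is square within 0.1°. Now I measure the console from the two fixed views.

```bash
cat > lev.py <<'E'
from h import *
def blobs(im,lo,hi,amin=6):
    hsv=cv2.cvtColor(im,cv2.COLOR_RGB2HSV);m=cv2.inRange(hsv,lo,hi)
    if lo[0]==0: m|=cv2.inRange(hsv,(172,)+lo[1:],(179,)+hi[1:])
    n,_,s,ce=cv2.connectedComponentsWithStats(m)
    return [(ce[i].round(1).tolist(),s[i].tolist()) for i in range(1,n) if s[i][4]>=amin]
G=((45,150,80),(75,255,255));R=((0,170,80),(6,255,255))
def tri(obs): # [(calib,uv)...]
    A=np.zeros((3,3));b=np.zeros(3)
    for c,uv in obs:
        o,d=ray(c,[uv]);d=d[0]/np.linalg.norm(d);M=np.eye(3)-np.outer(d,d);A+=M;b+=M@o
    return np.linalg.solve(A,b)
E
python3 - <<'E'
from lev import *
z=np.load('i0.npz')
for n in 'ab':
    print(n,'G',blobs(z[n],*G));print(n,'R',blobs(z[n],*R))
E
```

```text
a G [([267.2, 224.0], [266, 223, 4, 3, 10]), ([286.1, 232.1], [285, 231, 3, 3, 8]), ([343.7, 240.4], [342, 239, 4, 4, 10]), ([362.7, 254.0], [361, 250, 5, 10, 29])]
a R [([183.0, 173.5], [182, 173, 3, 2, 6]), ([171.7, 178.2], [170, 177, 4, 3, 10]), ([292.6, 207.0], [287, 205, 12, 6, 25]), ([290.4, 210.8], [285, 208, 12, 7, 39]), ([346.4, 212.1], [345, 211, 4, 3, 11]), ([354.0, 227.0], [353, 226, 3, 3, 9]), ([354.8, 236.7], [347, 230, 16, 14, 95])]
b G [([186.2, 143.9], [184, 141, 6, 7, 24]), ([210.5, 147.4], [209, 145, 4, 6, 20]), ([125.9, 156.2], [123, 153, 7, 7, 29])]
b R [([109.4, 149.2], [100, 142, 20, 15, 221]), ([192.8, 179.9], [185, 174, 17, 13, 170]), ([380.1, 221.8], [379, 220, 4, 5, 9]), ([136.1, 229.2], [134, 228, 5, 4, 14]), ([372.4, 236.7], [371, 235, 4, 5, 7]), ([150.5, 250.6], [148, 249, 6, 4, 12])]
```

```bash
python3 - <<'E'
from lev import *
a=get_calibration('scene');b=get_calibration('top')
P=tri([(a,[286.1,232.1]),(b,[186.2,143.9])]);N=tri([(a,[267.2,224]),(b,[210.5,147.4])])
K=tri([(a,[291.3,209.3]),(b,[192.8,179.9])])
print(P,N,np.linalg.norm(P-N),K);d=P-N;yaw=np.arctan2(-d[0],d[1]);print('yaw',np.degrees(yaw))
x=np.array([np.cos(yaw),np.sin(yaw),0]);M=(P+N)/2
print('tab mid',M,'knob behind tabs along x',(M-K)@x,'lat',(M-K)@np.array([-x[1],x[0],0]))
# solve pivot along x from knob height
for zk in (K[2],):
    th=np.arccos((zk-.09)/.14);print('th',th,'pivot',K+x*.14*np.sin(th),'marker ang',np.arcsin(((M-K)@x-.14*np.sin(th))/.091),np.arccos(min(1,(M[2]-.09)/.091)))
# console grey box
z=np.load('i0.npz')['b'];hsv=cv2.cvtColor(z,cv2.COLOR_RGB2HSV)
g=cv2.inRange(hsv,(95,20,60),(125,90,255));g[:,:175]=0;g[:,232:]=0;g[:118]=0;g[195:]=0
k=np.vstack([k for k in cv2.findContours(g,0,1)[0] if cv2.contourArea(k)>15]);print(cv2.boundingRect(k),cv2.minAreaRect((onz(b,k[:,0],.05)[:,:2]*1000).astype(np.float32)))
E
```

```text
[0.6216737  0.24556157 0.1944601 ] [0.61081664 0.17743381 0.19496819] 0.06898931864369041 [0.51904446 0.2254861  0.20103859]
yaw -9.054700909799994
tab mid [0.61624517 0.21149769 0.19471415] knob behind tabs along x 0.09819090628827411 lat 0.0014830947376873339
th 0.6548606821381618 pivot [0.60324874 0.21206703 0.20103859] marker ang 0.14250470038103827 0.0
(190, 129, 34, 56) ((610.0872802734375, 205.33612060546875), (89.44454956054688, 168.01876831054688), 81.82054138183594)
```

Now I move up and across to hover over the knob, turning +85°.

```bash
python3 -m jog '{"linear":[[-0.3,0.2,0.5],[-0.6,0.6,0.9],[-0.9,1,0.9],[-0.9,1,0.9]],"roll":[0.05,0.1,0.15,0.2]}' 1
python3 -m jog '{"linear":[[0,0.5,0.2],[0,1,0.3],[0,1,0.3]],"roll":[0.05,0.1,0.15]}'
python3 -m jog '{"linear":[[0,0.5,0],[0,1,0],[0,1,0]],"roll":[0.04,0.08,0.122]}'
python3 -m jog '{"linear":[[0,0.5,0],[0,1,0]],"roll":[0,0]}'
python3 -m jog '{"linear":[[0,0.5,0],[0,1,0],[0,1.0,0],[0,1.0,0]],"roll":[0,0,0,0]}'
cat > lv.py <<'E'
from lev import *
import sys
c=get_calibration('wrist');o=observe();w=get_image('wrist');save('x',sys.argv[1],w)
print(o['clock'],o['tcp_pos'],np.degrees(np.arctan2(o['tool_rot'][1][1],o['tool_rot'][0][1])),o['q'][6])
print('cam',ray(c,[[256,192]])[0])
g=blobs(w,*G);r=blobs(w,*R,amin=30)
for n,l,z in(('G',g,.18),('R',r,.2)):
    for ce,s in l: print(n,ce,s,onz(c,[ce],z).round(4)[0])
E
python3 lv.py l1
```

```text
clock: 15.45
tcp_pos: [0.5217, -0.1931, 0.2874]
tool_rot: [[-0.547, 0.837, -0.0], [0.837, 0.547, -0.002], [-0.001, -0.001, -1.0]]
ft_force: [-0.2, -2.3, 0.3]
width: 0.0835
grip_force: 0.0
clock: 15.82
tcp_pos: [0.523, -0.0919, 0.3174]
tool_rot: [[-0.869, 0.495, 0.001], [0.495, 0.869, -0.0], [-0.001, 0.0, -1.0]]
ft_force: [-0.4, -0.9, -0.1]
width: 0.0936
grip_force: 0.0
clock: 16.2
tcp_pos: [0.5221, 0.0081, 0.3166]
tool_rot: [[-0.991, 0.135, -0.0], [0.135, 0.991, 0.0], [0.0, 0.0, -1.0]]
ft_force: [0.3, -0.1, -0.0]
width: 0.0938
grip_force: 0.0
clock: 16.45
tcp_pos: [0.5221, 0.1049, 0.3162]
tool_rot: [[-0.989, 0.146, -0.001], [0.146, 0.989, -0.001], [0.001, -0.001, -1.0]]
ft_force: [0.4, 0.5, -0.8]
width: 0.0936
grip_force: 0.0
clock: 16.95
tcp_pos: [0.5224, 0.2033, 0.3163]
tool_rot: [[-0.989, 0.146, -0.001], [0.146, 0.989, -0.001], [0.001, -0.001, -1.0]]
ft_force: [0.4, -0.5, -0.1]
width: 0.0942
grip_force: 0.0
16.95 [0.52244663 0.20326432 0.3163061 ] 81.63078816006107 43.939638666231744
cam [0.44342004 0.21555935 0.52829051]
G [98.7, 192.9] [97, 190, 5, 7, 25] [ 0.5144 -0.015   0.18  ]
G [419.4, 201.7] [408, 194, 23, 17, 219] [0.591  0.4206 0.18  ]
G [248.9, 240.3] [245, 230, 8, 19, 115] [0.615  0.1781 0.18  ]
G [297.2, 240.1] [292, 230, 11, 19, 139] [0.6248 0.2472 0.18  ]
R [347.7, 10.9] [341, 4, 14, 15, 150] [0.3516 0.3275 0.2   ]
R [378.6, 55.1] [372, 49, 14, 12, 117] [0.4    0.3596 0.2   ]
R [275.0, 173.1] [258, 161, 36, 25, 868] [0.5174 0.2273 0.2   ]
R [470.1, 219.4] [442, 204, 57, 32, 1357] [0.6175 0.4761 0.2   ]
```

View pics/l1.png

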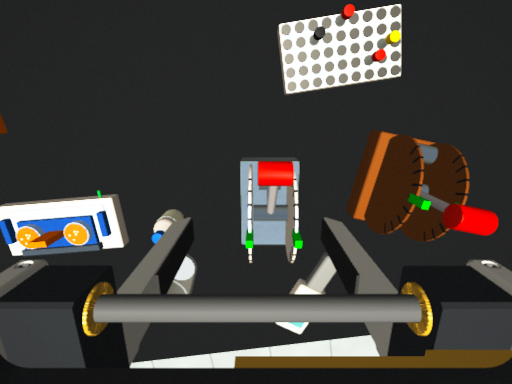

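The wrist view shows the red knob at (275,173) and green tabs at (249,240) and (297,240) on the grey console; the brown twin is to the right. I triangulate wrist + top.

```bash
python3 - <<'E'
from lev import *
w=get_calibration('wrist');b=get_calibration('top');a=get_calibration('scene')
f=lambda u,v,s:(tri([(w,u),(b,v)]),tri([(w,u),(b,v),(a,s)]))
P=f([297.2,240.1],[186.2,143.9],[286.1,232.1]);N=f([248.9,240.3],[210.5,147.4],[267.2,224]);K=f([275,173.1],[192.8,179.9],[291.3,209.3])
for i in 0,1:
    d=P[i]-N[i];yaw=np.arctan2(-d[0],d[1]);x=np.array([np.cos(yaw),np.sin(yaw),0]);M=(P[i]+N[i])/2
    print(P[i],N[i],K[i],np.degrees(yaw));th=np.arccos((K[i][2]-.09)/.14);pv=K[i]+x*.14*np.sin(th)
    print('th',th,'pivot',pv,'marker',np.arctan2((M-pv)@x,M[2]-.09))
E
```

```text
[0.62292827 0.24689039 0.18499483] [0.61150695 0.17838322 0.18840752] [0.51783183 0.22695783 0.20178861] -9.465133439978937
th 0.6460134390209784 pivot [0.60096553 0.21309802 0.20178861] marker 0.16504606567290528
[0.62040731 0.24535898 0.19266224] [0.6099561  0.17771322 0.19365653] [0.51848517 0.22580547 0.20052788] -8.782708990323938
th 0.6608271112668499 pivot [0.60340543 0.21268536 0.20052788] marker 0.11402185774077547
```

Descend over the knob and pinch it.

```bash
python3 -m jog '{"linear":[[-0.04,0.23,0],[-0.04,0.23,-0.4],[-0.04,0.23,-0.7],[-0.04,0.23,-0.7]],"roll":[0,0,0,0]}' 1
python3 -m jog '{"linear":[[0,0,-0.4],[0,0,-0.72],[0,0,-0.72],[0,0,-0.72]],"roll":[0,0,0,0]}'
python3 -m jog '{"linear":[[0,0,0],[0,0,0],[0,0,0],[0,0,0],[0,0,0],[0,0,0],[0,0,0],[0,0,0]],"roll":[0,0,0,0,0,0,0,0]}' 0.3
```

```text
clock: 17.5
tcp_pos: [0.5184, 0.2244, 0.2456]
tool_rot: [[-0.989, 0.148, -0.003], [0.148, 0.989, -0.001], [0.002, -0.002, -1.0]]
ft_force: [0.3, -0.1, 0.7]
width: 0.0938
grip_force: 0.0
clock: 18.0
tcp_pos: [0.5199, 0.2264, 0.1771]
tool_rot: [[-0.989, 0.147, 0.002], [0.147, 0.989, 0.001], [-0.002, 0.001, -1.0]]
ft_force: [0.1, 0.6, 1.0]
width: 0.0939
grip_force: 0.0
clock: 19.0
tcp_pos: [0.519, 0.2266, 0.1751]
tool_rot: [[-0.989, 0.146, 0.0], [0.146, 0.989, 0.001], [-0.0, 0.001, -1.0]]
ft_force: [2.1, 4.9, -0.8]
width: 0.0425
grip_force: 30.0
```

Gripped. Swing to about upright, then beyond.

```bash
python3 -m jog '{"linear":[[0.13,-0.02,0.105],[0.27,-0.04,0.195],[0.43,-0.063,0.27],[0.59,-0.087,0.322],[0.76,-0.112,0.355],[0.934,-0.138,0.366],[0.934,-0.138,0.366]],"roll":[0,0,0,0,0,0,0]}'
```

```text
clock: 19.88
tcp_pos: [0.6121, 0.2129, 0.2108]
tool_rot: [[-0.989, 0.146, -0.002], [0.146, 0.989, 0.001], [0.002, 0.0, -1.0]]
ft_force: [-4.5, 4.1, -2.4]
width: 0.0405
grip_force: 30.0
```

```bash
python3 -m jog '{"linear":[[0.14,-0.02,-0.007],[0.28,-0.041,-0.028],[0.43,-0.063,-0.067],[0.578,-0.085,-0.127],[0.578,-0.085,-0.127],[0.578,-0.085,-0.127]],"roll":[0,0,0,0,0,0]}'
python3 -m jog '{"linear":[[0,0,0],[0,0,0],[0,0,0],[0,0,0],[0,0,0]],"roll":[0,0,0,0,0]}' 0.8
python3 -m jog '{"linear":[[0,0,0.4],[0,0,0.8],[-0.7,0.1,0.9],[-0.9,0.13,0.9],[-0.9,0.13,0.9],[-0.9,0.13,0.9]],"roll":[0,0,0,0,0,0]}'
python3 lv.py l2
```

```text
clock: 20.62
tcp_pos: [0.6708, 0.2043, 0.2002]
tool_rot: [[-0.989, 0.147, 0.002], [0.147, 0.989, 0.001], [-0.002, 0.001, -1.0]]
ft_force: [0.4, 1.5, 12.1]
width: 0.0403
grip_force: 30.0
clock: 21.25
tcp_pos: [0.6702, 0.2038, 0.1989]
tool_rot: [[-0.989, 0.147, -0.0], [0.147, 0.989, -0.0], [0.0, -0.0, -1.0]]
ft_force: [0.2, -0.3, -0.3]
width: 0.0751
grip_force: 0.0
clock: 22.0
tcp_pos: [0.5808, 0.2163, 0.2889]
tool_rot: [[-0.989, 0.148, 0.0], [0.148, 0.989, -0.0], [-0.0, -0.0, -1.0]]
ft_force: [0.5, -1.0, -0.1]
width: 0.0754
grip_force: 0.0
22.0 [0.58083941 0.21631838 0.28890884] 81.5129286070122 41.903061608639774
cam [0.50159254 0.22870263 0.50079284]
G [423.0, 164.5] [410, 157, 27, 16, 258] [0.5904 0.4208 0.18  ]
G [73.7, 168.8] [71, 165, 6, 8, 31] [ 0.5325 -0.0045  0.18  ]
G [230.7, 209.5] [226, 199, 11, 20, 145] [0.6134 0.1775 0.18  ]
G [285.4, 209.7] [280, 200, 11, 19, 146] [0.6241 0.2472 0.18  ]
R [376.5, 6.4] [370, 0, 14, 14, 150] [0.4184 0.3597 0.2   ]
R [481.2, 178.8] [450, 160, 62, 38, 1793] [0.612  0.4764 0.2   ]
R [258.2, 223.9] [237, 209, 43, 30, 1215] [0.6299 0.2108 0.2   ]
```

View pics/l2.png

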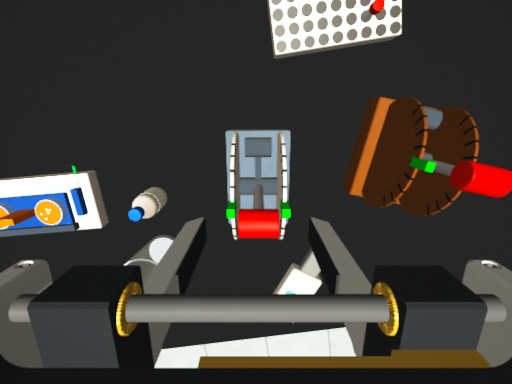

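View l2: the released lever stands nearly between the tabs, with the knob at (258,224) and tabs at (231,209) and (285,210). For a fine reading I put the camera straight overhead and combine it with a second view.

```bash
cat > m.py <<'E'
from lev import *
import sys,json,os
c=get_calibration('wrist');w=get_image('wrist')
def near(l,u): # blob whose ground point is near u
    return min(l,key=lambda q:np.hypot(*(onz(c,[q[0]],.19)[0,:2]-u)))[0]
g=blobs(w,*G);r=blobs(w,*R,amin=60)
v=dict(c={k:np.array(x).tolist() for k,x in c.items()},P=near(g,(.624,.247)),N=near(g,(.614,.178)),K=near(r,(.625,.212)))
L=json.load(open('v.json')) if os.path.exists('v.json') and len(sys.argv)<2 else []
L.append(v);json.dump(L,open('v.json','w'))
yaw=np.radians(-8.4);x=np.array([np.cos(yaw),np.sin(yaw),0]);pv=np.array([.608,.2127,.09])
s=lambda k,z:(onz(v['c'],[v[k]],z)[0]-pv)@x
C=ray(v['c'],[[0,0]])[0];print('cam s',(C-pv)@x,'single: tab',[(s('P',z)+s('N',z))/2 for z in(.18,.19)],'knob',[s('K',z) for z in(.23,.24)])
if len(L)>1:
    T={k:tri([(q['c'],q[k]) for q in L]) for k in'PNK'};M=(T['P']+T['N'])/2
    print('tri',M,T['K']); ts=(M-pv)@x;ks=(T['K']-pv)@x
    print('marker',np.arctan2(ts,M[2]-.09),'lever',np.arctan2(ks,T['K'][2]-.09))
E
rm -f v.json; python3 m.py
python3 -m jog '{"linear":[[0.4,0,0.2],[0.8,-0.1,0.3],[1,-0.15,0.3],[1,-0.15,0.3],[1,-0.15,0.3]],"roll":[0,0,0,0,0]}'
python3 m.py
```

```text
cam s -0.10740917847189466 single: tab [np.float64(0.010689288337700796), np.float64(0.0070054406012238874)] knob [np.float64(0.008986309625449291), np.float64(0.004684678649572176)]
clock: 22.72
tcp_pos: [0.6797, 0.2023, 0.3185]
tool_rot: [[-0.989, 0.146, -0.001], [0.146, 0.989, 0.0], [0.001, 0.0, -1.0]]
ft_force: [0.3, -1.0, 0.3]
width: 0.0751
grip_force: 0.0
cam s -0.00750598428168561 single: tab [np.float64(0.008815964838614953), np.float64(0.008350277734382499)] knob [np.float64(0.007079363779700775), np.float64(0.006593981144752796)]
tri [0.61662131 0.21260566 0.1858259 ] [0.61495579 0.21300141 0.23499587]
marker 0.08891210111911624 lever 0.04711910761802226
```

```bash
python3 - <<'E'
from lev import *
c=get_calibration('wrist');w=get_image('wrist')
hsv=cv2.cvtColor(w,cv2.COLOR_RGB2HSV);g=cv2.inRange(hsv,(95,20,60),(125,110,255))
n,lab,s,ce=cv2.connectedComponentsWithStats(g)
yaw=np.radians(-8.4);x=np.array([np.cos(yaw),np.sin(yaw),0]);y=np.array([-x[1],x[0],0]);pv=np.array([.608,.2127,.09])
for i in range(1,n):
    if s[i][4]>60:
        v,u=np.nonzero(lab==i);p=onz(c,np.c_[u,v],.05)-pv;a=p@x;b=p@y
        print(s[i],'s',a.min().round(4),a.max().round(4),'lat',b.min().round(4),b.max().round(4))
save('x','oh',cv2.resize(w[30:280,130:390],None,fx=2.3,fy=2.3,interpolation=cv2.INTER_CUBIC))
E
```

```text
[427  39  14  17 182] s -0.1247 -0.1012 lat 0.2759 0.2994
[226  69   5  52 171] s -0.08 0.0022 lat -0.0525 -0.0446
[ 238   69   40   44 1467] s -0.08 -0.0112 lat -0.0315 0.0338
[285  69   5  52 140] s -0.08 0.0022 lat 0.0471 0.0545
[414  94  16   6  68] s -0.0408 -0.0327 lat 0.2692 0.2951
[228 134   5  33 100] s 0.0263 0.084 lat -0.0526 -0.0454
[283 135   5  32  86] s 0.028 0.084 lat 0.0481 0.0547
[ 36 141  30  26 123] s 0.0387 0.0841 lat -0.3975 -0.3475
[240 144  36  23 825] s 0.0439 0.084 lat -0.0308 0.0336
[  0 169  75  12 457] s 0.0897 0.1107 lat -0.4799 -0.3382
[ 32 309  25   8  67] s 0.3989 0.4173 lat -0.4912 -0.4381
[429 309  57  40 672] s 0.3982 0.5045 lat 0.3818 0.4981
[ 31 316  16  15  87] s 0.4173 0.455 lat -0.4978 -0.4653
[416 317  14  32 120] s 0.4192 0.5046 lat 0.3566 0.3872
[ 35 319  76  48 795] s 0.4252 0.5584 lat -0.4982 -0.3341
```

View pics/oh.png

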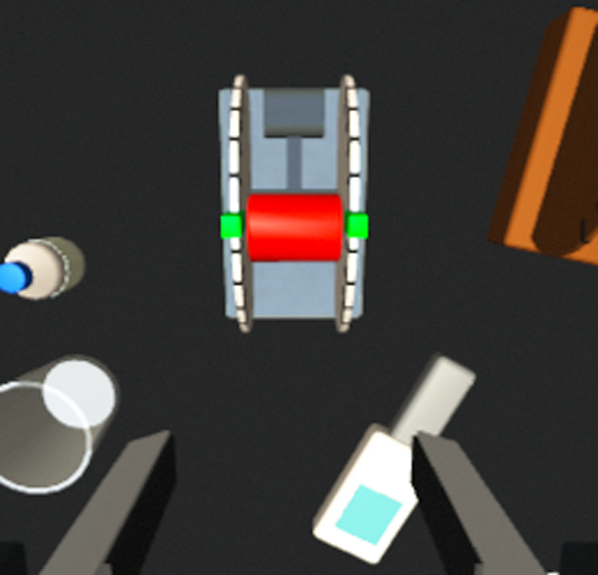

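The overhead crop shows the tabs at (231,225) and (357,226) and the knob at (294,227). The lever appears about 0.02–0.04 rad short. I put the camera in the marker plane itself, where the tabs' height no longer matters, and check again.

```bash
python3 -m jog '{"linear":[[0.2,-0.03,0],[0.38,-0.055,0],[0.38,-0.055,0],[0.38,-0.055,0]],"roll":[0,0,0,0]}'
sed -i 's/\.608,\.2127,\.09/.6095,.2125,.09/' m.py; sleep 0.1; python3 m.py; python3 m.py new
```

```text
clock: 23.32
tcp_pos: [0.7174, 0.1969, 0.3192]
tool_rot: [[-0.989, 0.146, 0.0], [0.146, 0.989, 0.0], [-0.0, 0.0, -1.0]]
ft_force: [0.2, 0.3, -0.2]
width: 0.0753
grip_force: 0.0
cam s 0.028836810412278258 single: tab [np.float64(0.006270929490641834), np.float64(0.00691359430798112)] knob [np.float64(0.006161596028847588), np.float64(0.006914600535391445)]
tri [0.61640854 0.21258014 0.18652959] [0.61558763 0.2128375  0.23311296]
marker 0.07056277330640265 lever 0.041712194938771534
cam s 0.028833525226528614 single: tab [np.float64(0.006162838013861307), np.float64(0.006808254513844068)] knob [np.float64(0.0061171165798206304), np.float64(0.006871171456862993)]
```

All readings agree: lever about 0.042 rad, marker about 0.07 rad. The 0.025–0.03 rad difference is well inside the 0.06 tolerance, and another variable spring-back could only make it worse. The carrier was verified after release, so I hand in.

```bash
python3 -c "
from rig import *
print(sign_off(), observe()['clock'])"
```

```text
the job is handed in; nothing more can be done
the job is handed in; nothing more can be done
```

I've handed the job in, though no verdict was shown: the carrier sits flush on the rail and centred, the released lever stands about 0.03 rad short of the green marker (limit 0.06), and the arm never came near the bottle or beaker.

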